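# Close the pressure screw of a digestion vessel with the hex key

## Robot

A 6-joint arm with a two-finger parallel gripper is mounted at the origin on the work surface. World frame = base frame: x ahead of the robot, y to its left, z up, the work surface at z = 0. Lengths are in m, angles in rad, forces in N, time in s.
With the tool pointing down it reaches from about 0.35 to 0.775 m from the base axis. Payload 5.5 kg.
Tool frame: the origin (TCP) lies on the centre line of the jaws, within the pads' length; the fingertips stand 11 mm ahead of it and the grasp point (between the pads) lies 8 mm behind it (env.tip_reach is the distance from the TCP to the fingertips, in m); z points along the fingers, x is the direction in which the jaws open and shut, and the axes are right-handed (so a half turn about z gives the same grasp; the last joint's range is limited). The gripper opens to 85 mm and grips with 20 to 120 N. Pads are 22 mm wide; open, the fingers measure 114 mm over their backs; the gripper's body (76 mm by 85 mm) begins 54 mm behind the grasp point. The pads swing forward as they close: fully open they stand 13 mm farther back than shut.
Start: joints at [-1.334, 0.313, 0.046, 1.304, 0, 1.431], TCP at [0.212, -0.535, 0.242] pointing down, gripper open.
Joint ranges: [-2.76, 2.76], [-0.86, 1.69], [-1.03, 1.26], [-2.2, 2.34], [-1.47, 1.5], [-3.14, 3.14]. Speed limits (rad/s): [2.57, 2.57, 3.14, 3.14, 3.14, 3.14].

## Interface

Orientations are given as a unit quaternion [w, x, y, z].
In Python, from workcell import env gives the robot as it stands.
- The arm moves only by the tool carry_out, never from a script. Its argument "moves" is one flat list of numbers, 7 for each row, row after row: the gripper command: -1 is shut, 1 is fully open, values between are in proportion, then the shift along the tool's x, y, z in m, then the turn, a rotation vector about the tool's x, y, z in degrees. A call has exactly 5 rows; each row shifts and turns the pose as measured when the row begins, along the tool's axes as they then stand; what a row does not reach is not made up. A row lasts 1/8 s, in which the tool goes at most 62.5 mm and 10.7 degrees, less where a joint would pass 70% of its speed; a pose out of reach is approached as far as the arm can. A call is refused whole if a number of a shift passes 0.0625 or a number of a turn 10.7, either way. A call with a gripper value outside its range is refused whole. The fingers move at their own pace and stop on an object; "squeeze" is the grip in N (left out, the last holds). Time passes only in rows, so rows that do not move let the fingers close, or fill a call up. It gives the time, the measured TCP pose, the force and the opening at its end, in the units of the state.
- env.get_state(): the state, without advancing time (a new reading comes with each control period).
- env.read_camera(name): name is "scene" or "side" or "wrist"; returns the picture (420x560x3 uint8, red, green, blue); there is no depth.
- env.calibration(name): a dict with "camera_matrix" (3x3 intrinsics, pixels), "k1" (the pictures are not rectified: a ray, as slopes to the right and down, at radius r is drawn at 1 + k1 r^2 times it, then the intrinsics apply), "rvec" (rotation vector, rad) and "tvec" (3), from world to camera coordinates, as OpenCV has them; the wrist camera has in their place "hand_eye" (4x4, takes a point from camera to tool coordinates, whose origin is the TCP and whose axes are the tool frame's). Camera axes: x right, y down, z forward; pixel columns grow to the right and rows downward; lengths in m; the calibration is good to about 2 mm. A picture is of the moment at which its call begins: read the wrist's pose just before it. calibration takes no time and is no camera call.
- env.hand_in(): hands the job in, once; it reports no verdict.
The state is a dict: "clock": time; "joint_pos": joint angles; "qvel": joint speeds; "tau": joint torques, N m; "tcp_pos": TCP position; "orientation": TCP orientation; "wrist_force": force on the tool from outside, world axes, zero at the start; "ft_torque": the same for the moment, N m; "finger_gap": finger opening in m.
Only numpy, scipy, OpenCV 4.12 (cv2) and the standard library are available. Lean on these libraries where they do the work, as an engineer would, in place of code of your own. Each camera call takes 0.05 s, during which the arm holds its last target. There are 200 camera calls.

## Task

Take the thick T-handled hex key out of its wooden stand and lower it upright, fully home, into the recessed hexagonal socket of the screw on top of the metal pressure vessel (not the one with the plain domed cap). Only then turn the screw clockwise with it until the screw's dark pointer lines up with the dark index bar on the vessel's rim, and let go, leaving the key standing in the screw. Leave the thin key in its stand.

Things in the scene. Friction and masses are not known exactly. Their poses are not given: they have to be found in the camera images.
- key_grip (a point): Centre of black T-handle of the THICK hex key (bigger of two, 0.3 kg): bar 100 mm long in x, 16 thick in y, 40 high in z; grasp across y from above. Steel hex shank below, 20 mm across flats, flats facing x and every 60 deg; tip 110 mm below this point, last 8 mm tapered. Starts upright, loose in a 30 mm deep hole of a fixed wood block 80x80x40 mm, this point 120 mm above bench.
- socket (a point): Rim of the screw's socket, on its axis, 75 mm above bench; z up, x along its pointer, turning with it. In a fixed round vessel, 112 mm across. Hex funnel 42 mm across flats narrows over 18 mm to a hex hole 21.6 mm across flats, 30 deep; flats face x and every 60 deg (play 9 deg each way). Key home: handle centre 62 mm above this. Screw floats sideways 6 mm (300 N/m). The domed vessel has no socket.
- screw (a joint): Turn of the screw in rad, growing clockwise seen from above; starts at 0 to 0.3. At 1.2 its dark pointer is in line with the dark index bar, a raised bar 9 mm wide, fixed on the vessel's rim. It turns from -0.4 to 1.75 with light steady friction (0.04 N m) and stays where left. The key's play (up to 0.3 rad) is taken up before it moves.
- thin_key_grip (a point): Centre of the smaller black T-handle (70 x 12 x 30 mm) of the THIN hex key (8 mm across flats), which stands in its own wooden block, this point 100 mm above the bench. It is too thin for the screw: leave it alone.
Mind the look-alikes: they are no part of the job. Leave any orange or red look-alike of the part that bears key_grip alone.

How it is judged:
On the way, in this order (a step that is already met when the one before it is completed fails the run):
1. the thick key is fully home in the socket while the screw has not yet been turned (z of key_grip in the frame of socket below 0.072 m and horizontal distance between key_grip and socket below 0.015 m and angle between key_grip's own z axis and vertical below 0.18 rad and value of joint screw below 0.6 rad), for 0.2 s.
2. the screw is turned clockwise to its index bar with the key still fully home (z of key_grip in the frame of socket below 0.072 m and horizontal distance between key_grip and socket below 0.015 m and angle between key_grip's own z axis and vertical below 0.18 rad and value of joint screw between 0.9 and 1.5 rad), for 0.2 s.
At the end, for the whole second after the job is handed in: The thick key stands at rest, released, fully home in the socket (handle centre at most 72 mm above the rim point, within 15 mm of its axis, tilted less than 10 degrees), and the screw reads between 0.9 and 1.5 rad: its pointer within 0.3 rad of the index bar (all of step 2 and velocity of joint screw between -0.1 and 0.1 rad/s); the robot touches nothing.
It fails at once if the thin key is moved by more than 30 mm (distance of thin_key_grip from where it was at the start of the episode above 0.03 m).
It also fails if it takes over 48 s, if anything falls off the work surface, if the arm or the gripper's body presses on something with over 40 N, if the wrist force passes 120 N, or if a joint passes its speed limit or range.

## Working session

There is one attempt and no reset: what is moved stays moved. The work goes in short steps, Python scripts to look and compute and a tool call to move; the robot and the scene stay as the last step left them, time stands still between calls to the robot, and variables do not carry over. Pictures are saved under pics/ and viewed, about 8 in all and at most 12, crops included, and the job is handed in when it is done.

Besides the shell and the picture viewer there is one more tool, called after "Request:" by a JSON object that holds its "fn" and its "kwargs", one argument or row to a line. carry_out: Moves the arm, as the interface text tells. Its arguments: {"type":"object","properties":{"moves":{"type":"array"},"squeeze":{"type":"number"}},"required":["moves"]}

```bash
ls; mkdir -p pics; cat > h.py <<'E'
import numpy as np, cv2
from scipy.spatial.transform import Rotation as R
from workcell import env
def pose():
    s=env.get_state(); q=s["orientation"]
    return np.array(s["tcp_pos"]), R.from_quat([q[1],q[2],q[3],q[0]]).as_matrix(), s
def cam(name):
    c=env.calibration(name); K=np.array(c["camera_matrix"]); k=c["k1"]
    if "hand_eye" in c:
        p,Rt,_=pose(); T=np.eye(4);T[:3,:3]=Rt;T[:3,3]=p
        W=T@np.array(c["hand_eye"]); return K,k,W[:3,:3],W[:3,3]
    Rm=cv2.Rodrigues(np.array(c["rvec"],float))[0]; t=np.array(c["tvec"],float).ravel()
    return K,k,Rm.T,-Rm.T@t
def ray(C,u,v):
    K,k,Rw,o=C
    p=cv2.undistortPoints(np.array([[[u,v]]],float),K,np.array([k,0,0,0,0.]))[0,0]
    d=Rw@np.array([p[0],p[1],1]); return o,d
def onz(C,u,v,z):
    o,d=ray(C,u,v); return o+d*(z-o[2])/d[2]
def proj(C,P):
    K,k,Rw,o=C
    return cv2.projectPoints(np.array([P],float),cv2.Rodrigues(Rw.T)[0],-Rw.T@o,K,np.array([k,0,0,0,0.]))[0].ravel()
def tri(rs):
    A=np.zeros((3,3));b=np.zeros(3)
    for o,d in rs:
        d=d/np.linalg.norm(d);M=np.eye(3)-np.outer(d,d);A+=M;b+=M@o
    return np.linalg.solve(A,b)
def snap(name,fn):
    im=env.read_camera(name)[...,::-1].copy(); cv2.imwrite(f"pics/{fn}.png",im); return im
E
python3 - <<'E'
from h import *
print(pose()); 
for n in("scene","side"):
    snap(n,n+"0"); C=cam(n); print(n,C[3],C[0][0,0],C[1])
print(env.calibration("wrist"))
E
```

```text
pics
(array([ 0.21143955, -0.53419615,  0.24140444]), array([[ 3.67911945e-01, -9.29860523e-01, -4.57672711e-04],
       [-9.29858882e-01, -3.67912162e-01,  1.76063971e-03],
       [-1.80553272e-03, -2.22189344e-04, -9.99998345e-01]]), {'clock': 0.0, 'joint_pos': array([-1.33359327e+00,  3.14018954e-01,  4.49940167e-02,  1.30359028e+00,
       -3.11336356e-05,  1.43123651e+00]), 'qvel': array([-3.70500366e-04,  9.31335047e-04, -2.80555511e-05,  1.13718567e-05,
        5.43789877e-07,  1.70013458e-03]), 'tau': array([ 2.46293930e-04, -4.80621636e+01,  2.98536444e+01,  1.95150857e-02,
       -1.58455787e-04,  3.93500528e-06]), 'tcp_pos': array([ 0.21143955, -0.53419615,  0.24140444]), 'orientation': array([-5.99392526e-04,  8.27016090e-01, -5.62177516e-01, -6.84147944e-04]), 'wrist_force': array([-0.22342025, -0.35573704,  0.24553845]), 'ft_torque': array([-0.01424247, -0.01565657, -0.02051461]), 'finger_gap': 0.08553463481474706})
scene [ 1.16517911 -0.51065576  0.57915609] 416.5202977403227 -0.03322245667493855
side [ 0.44833367 -0.70634614  0.78118703] 382.47206594630563 -0.10498139976227543
{'camera_matrix': array([[348.55417598,   0.        , 277.33426289],
       [  0.        , 348.55417598, 203.49355285],
       [  0.        ,   0.        ,   1.        ]]), 'k1': -0.022977356000548673, 'hand_eye': array([[ 9.99999503e-01, -4.37650426e-06, -9.96920489e-04,
         1.86547886e-06],
       [ 2.90212860e-04,  9.57959377e-01,  2.86903726e-01,
        -7.40756610e-02],
       [ 9.53753695e-04, -2.86903873e-01,  9.57958902e-01,
        -1.32661291e-01],
       [ 0.00000000e+00,  0.00000000e+00,  0.00000000e+00,
         1.00000000e+00]])}
```

View pics/scene0.png

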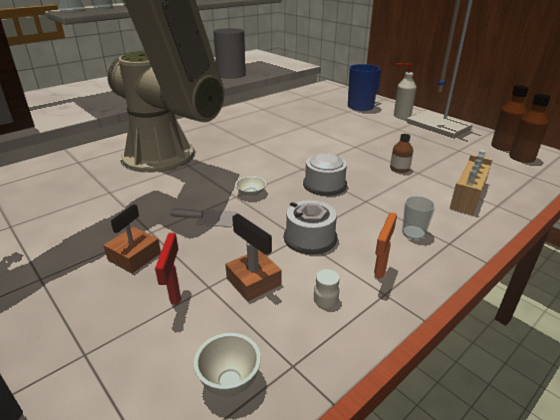

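View pics/side0.png

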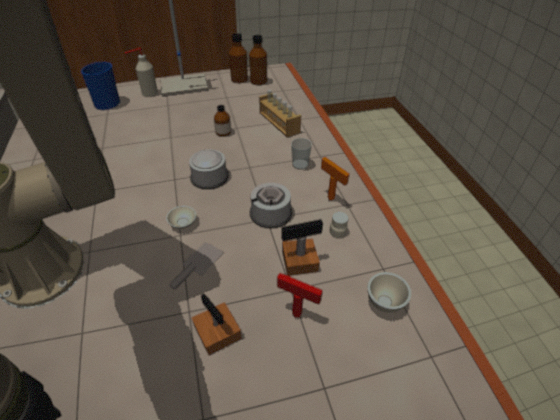

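Candidates are as follows.
- **Thick black key:** scene (252,234), side (302,230).
- **Thin black key:** scene (125,218), side (212,308).
- **Red look-alike:** scene (168,255), side (300,290).
- **Orange look-alike:** scene (387,240), side (335,170).
- **Socket vessel:** scene (312,225), side (271,205).
- **Domed vessel:** scene (325,172), side (208,167).

I choose the larger black handle and the vessel with the recess. Next I'll measure them and check one crop.

```bash
python3 - <<'E'
from h import *
S=cv2.imread("pics/scene0.png");D=cv2.imread("pics/side0.png")
def blob(im,roi,thr=45):
    x0,y0,x1,y1=roi; g=im[y0:y1,x0:x1].max(2); m=(g<thr).astype(np.uint8)
    n,l,st,c=cv2.connectedComponentsWithStats(m); i=1+st[1:,4].argmax()
    cnt=cv2.findContours((l==i).astype(np.uint8),0,2)[0][0]
    r=cv2.minAreaRect(cnt+np.array([x0,y0])); return c[i]+[x0,y0],st[i],r,cv2.boxPoints(r)
for nm,a,b in(("thick",(225,205,280,255),(275,212,330,245)),("thin",(105,200,145,240),(195,290,230,328))):
    ca,cb=blob(S,a),blob(D,b); print(nm,ca,cb)
    P=tri([ray(cam("scene"),*ca[0]),ray(cam("side"),*cb[0])]);print(P,np.hypot(P[0],P[1]), proj(cam("scene"),P),proj(cam("side"),P))
a=cv2.resize(S[190:300,215:345],None,fx=4,fy=4,interpolation=2);b=cv2.resize(D[170:280,245:345],None,fx=2.8,fy=4,interpolation=2)
cv2.imwrite("pics/crop0.png",np.hstack([a,b])[:, :800])
# vessel socket centre guess
print(tri([ray(cam("scene"),313,212),ray(cam("side"),270,195)]),onz(cam("scene"),313,212,.075),onz(cam("side"),270,195,.075))
E
```

```text
thick (array([252.10652463, 233.90013316]), array([  8,  10,  38,  39, 751], dtype=int32), ((251.49998474121094, 233.99996948242188), (49.645668029785156, 17.75040626525879), 33.690067291259766), array([[225.92307, 227.61536],
       [235.76923, 212.84613],
       [277.0769 , 240.38458],
       [267.23074, 255.15381]], dtype=float32)) (array([301.27378641, 229.95533981]), array([  7,   8,  40,  21, 515], dtype=int32), ((301.7550048828125, 230.31153869628906), (13.660815238952637, 41.336917877197266), 78.9964599609375), array([[280.1628 , 227.55168],
       [320.73978, 219.66173],
       [323.3472 , 233.0714 ],
       [282.77023, 240.96135]], dtype=float32))
[ 0.66010399 -0.13340919  0.11743952] 0.6734502854956486 [252.08346177 233.9342665 ] [301.26673049 229.92352636]
thin (array([124.45      , 218.29473684]), array([  6,   5,  27,  28, 380], dtype=int32), ((124.70445251464844, 218.26580810546875), (13.108781814575195, 32.86341094970703), 52.4314079284668), array([[107.684006, 223.08923 ],
       [133.73235 , 203.05206 ],
       [141.7249  , 213.44238 ],
       [115.67656 , 233.47955 ]], dtype=float32)) (array([212.39814815, 309.74537037]), array([  7,   5,  22,  29, 216], dtype=int32), ((212.09814453125, 308.93072509765625), (34.40876770019531, 7.5449395179748535), 54.782405853271484), array([[199.09468, 297.0508 ],
       [205.25865, 292.6998 ],
       [225.10161, 320.81064],
       [218.93764, 325.16165]], dtype=float32))
[ 0.42682747 -0.28219031  0.09950834] 0.5116767151315221 [124.2716236  218.50417917] [212.32688969 309.48232183]
[0.63130978 0.0588825  0.06750567] [0.63801003 0.05280435 0.075     ] [0.62906534 0.04862725 0.075     ]
```

View pics/crop0.png

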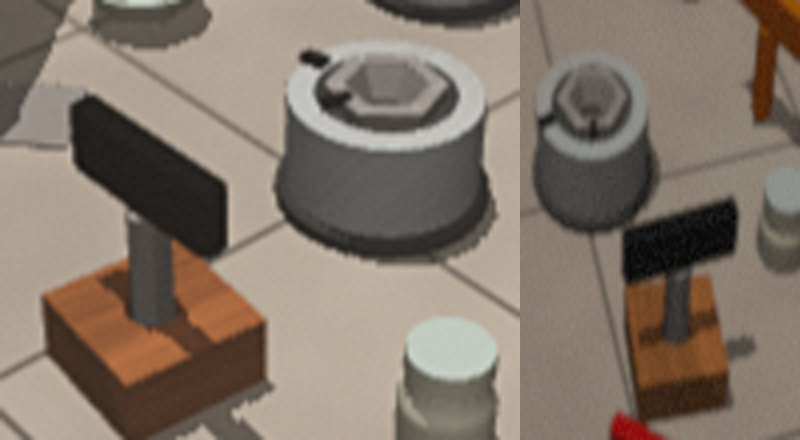

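The crop confirms the choice: a black T-handle on a thick hex shank in its wood block, and a vessel with an open hexagonal funnel. Its pointer is at scene (299,215) and the rim index bar at (293,204).

```bash
python3 - <<'E'
from h import *
S,D=cam("scene"),cam("side")
a=onz(S,230.8,220.2,.12);b=onz(S,272.2,247.8,.12);print("bar scene",a,b,np.degrees(np.arctan2(*(b-a)[1::-1])),np.linalg.norm(b-a))
a=onz(D,281.5,234.2,.12);b=onz(D,322,226.4,.12);print("bar side",a,b,np.degrees(np.arctan2(*(b-a)[1::-1])),np.linalg.norm(b-a))
for n,C,p,i,c in(("scene",S,(298.8,215),(293.2,204.2),(313,212)),("side",D,(271,202),(254.3,200.5),(270,195))):
    P,I,c=[onz(C,*x,.077) for x in(p,i,c)];print(n,c,np.degrees(np.arctan2(*(P-c)[1::-1])),np.degrees(np.arctan2(*(I-c)[1::-1])),np.linalg.norm(I-c),np.linalg.norm(P-c))
E
```

```text
bar scene [ 0.60016578 -0.13871349  0.12      ] [ 0.71908226 -0.13439189  0.12      ] 2.0813004321583386 0.11899497847269205
bar side [ 0.61091986 -0.136997    0.12      ] [ 0.71023148 -0.13713901  0.12      ] -0.08193000719306551 0.09931172021111695
scene [0.64010133 0.05056909 0.077     ] -110.66511100671129 -168.2059997464185 0.05338257492631749 0.033917995541040635
side [0.62855349 0.04648908 0.077     ] -98.42221643070742 -166.83038387359613 0.04748153475750424 0.02802986711069971
```

```bash
cat > plan.py <<'E'
import sys
from h import *
def plan(p1,yaw,N,show=5):
    """rows from current pose to p1 pointing down, tool-x heading yaw deg (signed turn via shortest unless turn given)"""
    p,Rt,s=pose(); y=np.radians(yaw); c,sn=np.cos(y),np.sin(y)
    T=np.array([[c,sn,0],[sn,-c,0],[0,0,-1.]])
    for i in range(min(N,show)):
        k=N-i; rv=R.from_matrix(Rt.T@T).as_rotvec()/k; d=Rt.T@(np.array(p1)-p)/k
        print(np.round(d,4),np.round(np.degrees(rv),2))
        p=p+Rt@d; Rt=Rt@R.from_rotvec(rv).as_matrix()
if __name__=="__main__":
    a=[float(x) for x in sys.argv[1:]]; p,Rt,s=pose()
    print("now",p,np.degrees(np.arctan2(Rt[1,0],Rt[0,0])),"j6",s["joint_pos"][5],"t",s["clock"],"gap",s["finger_gap"],s["wrist_force"])
    plan(a[:3],a[3],int(a[4]))
E
python3 plan.py 0.66 -0.133 0.25 90 15
```

```text
now [ 0.21145677 -0.53422564  0.24148726] -68.41055062929287 j6 1.431191332085064 t 0.1 gap 0.08532377866930986 [0.33911369 0.62675052 0.1634346 ]
[-0.0139 -0.0376 -0.0005] [-1.000e-02  0.000e+00 -1.056e+01]
[-0.0067 -0.0396 -0.0005] [-1.000e-02  0.000e+00 -1.056e+01]
[ 0.0006 -0.0401 -0.0005] [-1.000e-02  0.000e+00 -1.056e+01]
[ 0.008  -0.0393 -0.0006] [-1.000e-02  0.000e+00 -1.056e+01]
[ 0.015  -0.0372 -0.0006] [-1.000e-02  0.000e+00 -1.056e+01]
```

Request:
{"fn": "carry_out", "kwargs": {
  "moves": [1,-0.014,-0.038,-0.002,0,0,-10.6,1,-0.007,-0.04,-0.002,0,0,-10.6,1,0.001,-0.04,-0.001,0,0,-10.6,1,0.008,-0.039,0,0,0,-10.6,1,0.015,-0.037,0,0,0,-10.6]
}}

```text
clock: 0.72
tcp_pos: [0.3615, -0.3966, 0.2438]
orientation: [-0.003, 0.992, -0.127, -0.002]
wrist_force: [-0.6, -0.3, -0.0]
finger_gap: 0.0853
```

```bash
python3 plan.py 0.66 -0.133 0.25 90 10
```

```text
now [ 0.36149507 -0.39657366  0.24379517] -14.587911924347491 j6 0.8434476869133419 t 0.725 gap 0.08525343060637669 [-0.6002369  -0.26919471 -0.03178377]
[ 0.0222 -0.033  -0.0005] [-4.000e-02 -1.000e-02 -1.046e+01]
[ 0.0279 -0.0284 -0.0006] [-4.000e-02 -1.000e-02 -1.046e+01]
[ 0.0326 -0.0229 -0.0006] [-4.000e-02 -1.000e-02 -1.046e+01]
[ 0.0362 -0.0166 -0.0006] [-4.000e-02 -1.000e-02 -1.046e+01]
[ 0.0386 -0.0098 -0.0006] [-4.000e-02 -1.000e-02 -1.046e+01]
```

Request:
{"fn": "carry_out", "kwargs": {
  "moves": [1,0.022,-0.033,-0.002,0,0,-10.5,1,0.028,-0.028,-0.002,0,0,-10.5,1,0.033,-0.023,-0.002,0,0,-10.5,1,0.036,-0.017,0,0,0,-10.5,1,0.039,-0.01,0,0,0,-10.5]
}}

```text
clock: 1.35
tcp_pos: [0.5131, -0.257, 0.2482]
orientation: [-0.005, 0.942, 0.335, -0.001]
wrist_force: [-0.1, -0.2, -0.4]
finger_gap: 0.0855
```

```bash
python3 plan.py 0.66 -0.133 0.25 90 5
```

```text
now [ 0.51314204 -0.25702824  0.24816965] 39.1314585111896 j6 0.28158250837926735 t 1.35 gap 0.08548720331145576 [-0.13403658 -0.17904381 -0.35493158]
[ 0.0384 -0.0007 -0.0003] [ -0.1   -0.06 -10.17]
[ 0.038   0.0061 -0.0004] [ -0.1   -0.06 -10.17]
[ 0.0363  0.0127 -0.0004] [ -0.1   -0.06 -10.17]
[ 0.0335  0.0189 -0.0004] [ -0.1   -0.06 -10.17]
[ 0.0296  0.0245 -0.0004] [ -0.1   -0.06 -10.17]
```

Request:
{"fn": "carry_out", "kwargs": {
  "moves": [1,0.038,-0.001,0,-0.1,0,-10.3,1,0.038,0.006,0,-0.1,0,-10.3,1,0.036,0.013,0,-0.1,0,-10.3,1,0.034,0.019,0,-0.1,0,-10.3,1,0.03,0.025,0,-0.1,0,-10.3]
}}

```text
clock: 1.98
tcp_pos: [0.6616, -0.1246, 0.2456]
orientation: [-0.003, 0.692, 0.722, 0.002]
wrist_force: [0.1, -0.6, 0.2]
finger_gap: 0.0853
```

```bash
python3 - <<'E'
from h import *
p,Rt,s=pose();print(p,np.degrees(np.arctan2(Rt[1,0],Rt[0,0])),s["qvel"])
C=cam("wrist");im=snap("wrist","w1")
print(proj(C,[.66,-.133,.14]))
g=im.max(2);m=(g<45).astype(np.uint8);n,l,st,c=cv2.connectedComponentsWithStats(m)
for i in range(1,n):
    if st[i,4]>300: 
        cnt=cv2.findContours((l==i).astype(np.uint8),0,2)[0][0];print(st[i],c[i],cv2.minAreaRect(cnt))
E
```

```text
[ 0.66161397 -0.1246116   0.24559624] 92.40955170453228 [ 0.4269744   0.40073604  0.62826512  0.21604572  0.00447735 -1.04848512]
[263.9210689  202.23603494]
[ 255  135   22  132 2225] [264.33797753 197.74876404] ((265.5, 200.49996948242188), (20.999996185302734, 130.99996948242188), 0.0)
[    0   264   560   156 43604] [279.46578296 370.28327676] ((279.5, 341.5), (155.0, 559.0), 90.0)
```

View pics/w1.png

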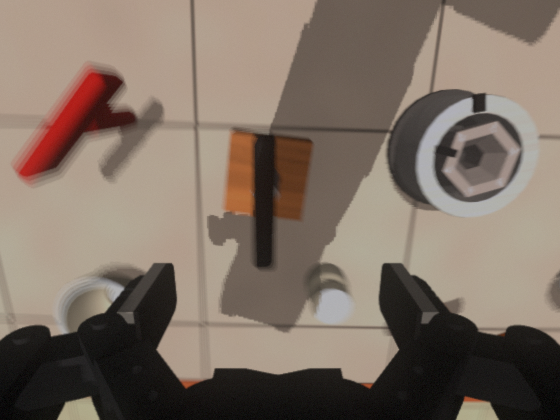

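The wrist view shows the thick handle at (265,200) running along image vertical. The socket vessel is at (477,153), with its pointer at (446,152) and index bar at (479,102). The arm was still moving, so I'll measure on a settled frame.

```bash
python3 - <<'E'
from h import *
env.read_camera("scene")
p,Rt,s=pose();print(p,np.degrees(np.arctan2(Rt[1,0],Rt[0,0])),np.abs(s["qvel"]).max())
C=cam("wrist");im=snap("wrist","w2")
g=im.max(2);m=(g<45).astype(np.uint8);m[262:]=0 if False else m[262:]
n,l,st,c=cv2.connectedComponentsWithStats(m)
for i in range(1,n):
    if 40<st[i,4]<5000 and st[i,1]<260:
        cnt=cv2.findContours((l==i).astype(np.uint8),0,2)[0][0];r=cv2.minAreaRect(cnt);print(st[i],c[i],r)
        if st[i,4]>1000:
            x,y,w,h,_=st[i]
            rows=[y+15,y+h-15]; E=[]
            for v in rows:
                us=np.where(l[v]==i)[0];E.append(onz(C,us.mean(),v,.14));print(us.min(),us.max(),E[-1])
            d=E[1]-E[0];print("bar yaw",np.degrees(np.arctan2(d[1],d[0])), "ends",onz(C,c[i][0],y,.14),onz(C,c[i][0],y+h,.14),"ctr",onz(C,*r[0],.14))
        else: print(onz(C,*c[i],.077))
# vessel ring: light gray outer circle
hsv=cv2.cvtColor(im,cv2.COLOR_BGR2HSV); roi=im[70:240,380:560]
cv2.imwrite("pics/vcrop.png",cv2.resize(roi,None,fx=3.3,fy=3.3,interpolation=2))
E
```

```text
[ 0.66285497 -0.12255525  0.24469167] 92.43448985770037 0.07772521573987445
[470  94  11  16  95] [474.17894737 101.75789474] ((475.0, 101.5), (15.0, 10.0), 90.0)
[0.58479956 0.04134781 0.077     ]
[ 248  129   23  136 2796] [258.14842632 194.76573677] ((259.0, 196.5), (135.0, 22.0), 90.0)
248 269 [ 0.62007724 -0.13563157  0.14      ]
248 267 [ 0.69804014 -0.13441805  0.14      ]
bar yaw 0.8917573198224827 ends [ 0.6101191  -0.13627322  0.14      ] [ 0.71026935 -0.1336187   0.14      ] ctr [ 0.65691557 -0.13441939  0.14      ]
[432 144  20  10 120] [440.8  148.65] ((441.7059326171875, 148.6764678955078), (19.160314559936523, 7.276068687438965), 14.03624439239502)
[0.62509525 0.01971819 0.077     ]
```

View pics/vcrop.png

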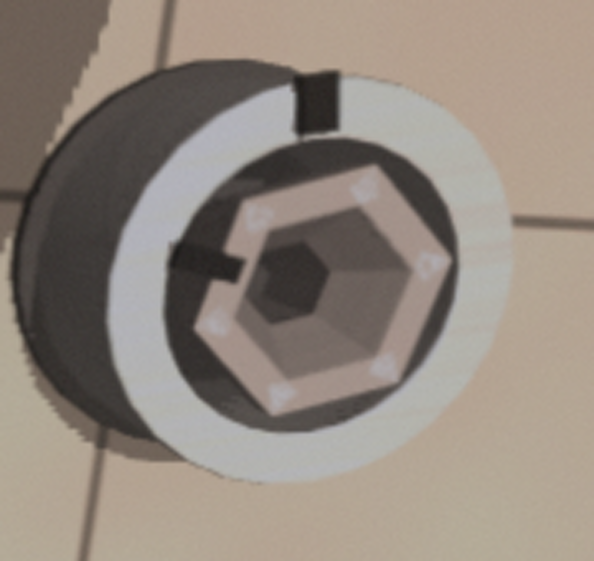

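```bash
python3 - <<'E'
from h import *
C=cam("wrist")
c=np.array([(375,164),(452,261),(398,383),(273,416),(194,327),(240,198)])/3.3+[380,70]
P=np.array([onz(C,*x,.075) for x in c]);m=P.mean(0);print("ctr",m)
d=P-m;a=np.degrees(np.arctan2(d[:,1],d[:,0]));print(a,a%60,np.hypot(d[:,0],d[:,1]))
rim=np.array([(318,72),(512,250),(270,483),(108,310)])/3.3+[380,70]
for x in rim: print(onz(C,*x,.072))
cp=np.array([(170,255),(242,268)])/3.3+[380,70]
q=np.array([onz(C,*x,.075) for x in cp]);d=q[0]-q[1];print("ptr",np.degrees(np.arctan2(d[1],d[0])),np.degrees(np.arctan2(*(q[0]-m)[1::-1])))
I=onz(C,474.2,101.8,.077)-m;print("idx",np.degrees(np.arctan2(I[1],I[0])))
E
python3 plan.py .660 -.1345 .2 91 5
```

```text
ctr [0.63225629 0.05394028 0.075     ]
[ 167.99043998  106.71781556   47.89978889  -11.49639586  -72.66225696
 -131.85594755] [47.99043998 46.71781556 47.89978889 48.50360414 47.33774304 48.14405245] [0.0349894  0.03510918 0.03533098 0.03499671 0.03488091 0.03604758]
[0.5758856 0.0433425 0.072    ]
[0.61884519 0.10562395 0.072     ]
[0.68691625 0.05159389 0.072     ]
[ 0.63944616 -0.00218804  0.072     ]
ptr -97.55177888494717 -101.25088177852142
idx -164.1209131212248
now [ 0.66163819 -0.12395293  0.24489313] 92.18738620729528 j6 -0.3450148693269674 t 2.125 gap 0.08533551424153318 [-0.6689981  -0.6595226  -0.67471131]
[-0.0022 -0.0004  0.009 ] [-0.03 -0.08  0.24]
[-0.0021 -0.0004  0.009 ] [-0.03 -0.08  0.24]
[-0.0021 -0.0004  0.009 ] [-0.03 -0.08  0.24]
[-0.0021 -0.0004  0.009 ] [-0.03 -0.08  0.24]
[-0.0021 -0.0004  0.009 ] [-0.03 -0.08  0.24]
```

Request:
{"fn": "carry_out", "kwargs": {
  "moves": [1,-0.0055,-0.001,0.02,0,-0.2,1.2,1,-0.005,-0.001,0.02,0,-0.2,0,1,0,0,0.01,0,0,0,1,0,0,0,0,0,0,1,0,0,0,0,0,0]
}}

```text
clock: 2.75
tcp_pos: [0.6573, -0.1369, 0.1938]
orientation: [-0.001, 0.704, 0.71, -0.002]
wrist_force: [0.3, -0.4, 0.3]
finger_gap: 0.0854
```

```bash
python3 plan.py .660 -.1345 .116 91 4; python3 - <<'E'
from h import *
C=cam("wrist");im=snap("wrist","w3");m=(im.max(2)<45).astype(np.uint8);m[275:]=0
n,l,st,c=cv2.connectedComponentsWithStats(m);print(np.linalg.norm(pose()[1][:2,2]))
for i in range(1,n):
    if st[i,4]>1000 and 200<c[i][0]<330:
        x,y,w,h,_=st[i];print(st[i])
        for v in(y+8,y+h//2,y+h-12):
            us=np.where(l[v]==i)[0];print(us.min(),us.max(),onz(C,us.mean(),v,.14))
        print(onz(C,c[i][0],y,.14),onz(C,c[i][0],y+h,.14))
E
```

```text
now [ 0.65727656 -0.13687352  0.19382503] 90.49464679558406 j6 -0.3324470425351737 t 2.75 gap 0.08538053795803989 [ 0.25374436 -0.39340818  0.27485828]
[0.0006 0.0008 0.0195] [-0.07  0.01 -0.13]
[0.0006 0.0008 0.0195] [-0.07  0.01 -0.13]
[0.0006 0.0007 0.0195] [-0.07  0.01 -0.13]
[0.0006 0.0007 0.0195] [-0.07  0.01 -0.13]
0.004560736657412733
[ 265  144   29  131 3435]
267 291 [ 0.61190609 -0.13589614  0.14      ]
266 293 [ 0.64388993 -0.13530576  0.14      ]
268 292 [ 0.67719918 -0.134674    0.14      ]
[ 0.60764505 -0.13575874  0.14      ] [ 0.68505898 -0.13498672  0.14      ]
```

Request:
{"fn": "carry_out", "kwargs": {
  "moves": [1,0.0005,0.001,0.02,0,0,0,1,0.0005,0.001,0.02,0,0,0,1,0.0005,0,0.02,0,0,0,1,0,0,0.017,0,0,0,1,0,0,0,0,0,0]
}}

```text
clock: 3.42
tcp_pos: [0.662, -0.1361, 0.1197]
orientation: [0.002, 0.704, 0.71, 0.0]
wrist_force: [-0.4, -0.1, -0.1]
finger_gap: 0.0856
```

Request:
{"fn": "carry_out", "kwargs": {
  "moves": [-1,0,0,0,0,0,0,-1,0,0,0,0,0,0,-1,0,0,0,0,0,0,-1,0,0,0,0,0,0,-1,0,0,0,0,0,0],
  "squeeze": 50
}}

```text
clock: 4.05
tcp_pos: [0.6636, -0.1365, 0.1228]
orientation: [0.004, 0.704, 0.71, 0.001]
wrist_force: [0.4, -0.8, -2.8]
finger_gap: 0.0149
```

```bash
python3 plan.py .660 -.1345 .19 91 5
```

```text
now [ 0.66363042 -0.13653303  0.12284323] 90.47620279971397 j6 -0.3288436665957115 t 4.05 gap 0.014890055270787008 [ 0.35107315 -0.83031481 -2.84109629]
[ 0.0004 -0.0006 -0.0134] [ 0.09  0.05 -0.1 ]
[ 0.0004 -0.0006 -0.0134] [ 0.09  0.05 -0.1 ]
[ 0.0004 -0.0007 -0.0134] [ 0.09  0.05 -0.1 ]
[ 0.0004 -0.0007 -0.0134] [ 0.09  0.05 -0.1 ]
[ 0.0004 -0.0007 -0.0134] [ 0.09  0.05 -0.1 ]
```

Request:
{"fn": "carry_out", "kwargs": {
  "moves": [-1,0,0,-0.015,0,0,0,-1,0,0,-0.02,0,0,0,-1,0,0,-0.02,0.2,0,0,-1,0,0,-0.022,0.2,0,0,-1,0,0,-0.022,0,0,0],
  "squeeze": 80
}}

```text
clock: 4.68
tcp_pos: [0.6604, -0.1353, 0.223]
orientation: [-0.002, 0.704, 0.71, -0.004]
wrist_force: [0.1, 0.0, -3.4]
finger_gap: 0.0149
```

```bash
python3 plan.py .63 0.0535 .235 108 8; python3 - <<'E'
from h import *
for n in("scene","side"): snap(n,n+"1")
a=cv2.imread("pics/scene1.png")[120:330,170:380];b=cv2.imread("pics/side1.png")[120:330,220:400]
cv2.imwrite("pics/lift.png",np.hstack([cv2.resize(a,None,fx=2,fy=2),cv2.resize(b,None,fx=2,fy=2)]))
E
```

```text
now [ 0.66035515 -0.13533934  0.22304838] 90.47173978317356 j6 -0.3274183200031251 t 4.675 gap 0.014933733456610842 [ 0.08198336  0.03554638 -3.4118723 ]
[ 0.0236 -0.0036 -0.0015] [-0.06  0.   -2.19]
[ 0.0238 -0.0027 -0.0015] [-0.06  0.   -2.19]
[ 0.0238 -0.0018 -0.0015] [-0.06  0.   -2.19]
[ 0.0239 -0.0009 -0.0015] [-0.06  0.   -2.19]
[ 0.0239  0.     -0.0015] [-0.06  0.   -2.19]
```

View pics/lift.png

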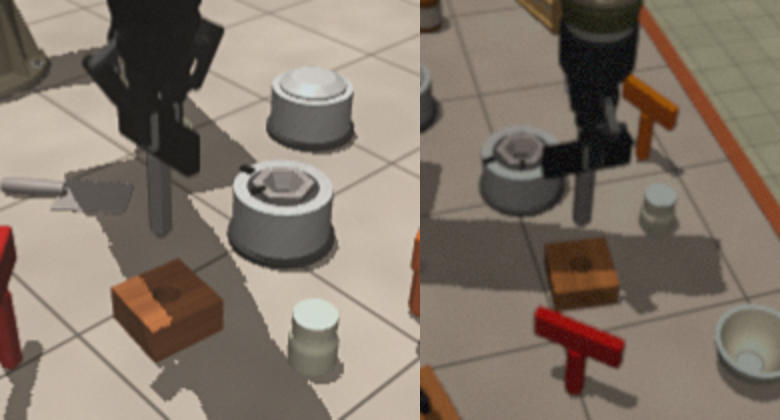

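The key is out and upright, with its tip at scene (250,236) and side (301,231). I'll locate the tip against the TCP.

```bash
python3 - <<'E'
from h import *
S,D=cam("scene"),cam("side")
P=tri([ray(S,250,236),ray(D,301.5,231)]);print(P,proj(S,P),proj(D,P)); print("at z .11",onz(S,250,235,.11),onz(D,301.5,230,.11))
p,Rt,s=pose();print(p,Rt[:,2])
# handle ends: left end in both views
for u,v,u2,v2 in((170+185/2,120+165/2,220+(560-420)/2,120+160/2),): print(onz(S,u,v,.22),onz(D,u2,v2,.22))
E
```

```text
[ 0.65988963 -0.13725682  0.11583647] [250.41460014 235.38440804] [301.63081084 231.57214645]
at z .11 [ 0.65204606 -0.13238979  0.11      ] [ 0.66294239 -0.12736228  0.11      ]
[ 0.66191908 -0.13584649  0.22555881] [-0.00248474 -0.00381291 -0.99998964]
[ 0.71560194 -0.15114642  0.22      ] [ 0.62975798 -0.13256897  0.22      ]
```

Request:
{"fn": "carry_out", "kwargs": {
  "moves": [-1,0.024,-0.0035,-0.003,0,0,-2.2,-1,0.024,-0.003,-0.003,0,0,-2.2,-1,0.024,-0.002,-0.002,0,0,-2.2,-1,0.024,-0.001,0,0,0,-2.2,-1,0.024,0,0,0,0,-2.2]
}}

```text
clock: 5.4
tcp_pos: [0.6386, -0.0095, 0.2306]
orientation: [-0.002, 0.628, 0.778, -0.003]
wrist_force: [0.9, 0.1, -3.1]
finger_gap: 0.0148
```

```bash
python3 plan.py .632 0.0535 .225 108 4
```

```text
now [ 0.63863063 -0.00947476  0.23058545] 102.13424657169627 j6 -0.35077587582394654 t 5.4 gap 0.014810597368412805 [ 0.87914383  0.08090208 -3.14601816]
[0.0157 0.0017 0.0014] [-0.11  0.   -1.47]
[0.0157 0.0021 0.0014] [-0.11  0.   -1.47]
[0.0156 0.0025 0.0014] [-0.11  0.   -1.47]
[0.0156 0.0029 0.0014] [-0.11  0.   -1.47]
```

Request:
{"fn": "carry_out", "kwargs": {
  "moves": [-1,0.017,0.002,0.001,-0.1,0,-1.6,-1,0.017,0.002,0.001,-0.1,0,-1.6,-1,0.016,0.002,0.001,-0.1,0,-1.6,-1,0.006,0.002,0,0,0,-0.5,-1,0,0,0,0,0,0]
}}

```text
clock: 6.02
tcp_pos: [0.6308, 0.0539, 0.2268]
orientation: [-0.001, 0.587, 0.81, -0.001]
wrist_force: [0.0, -0.4, -3.2]
finger_gap: 0.0145
```

```bash
python3 plan.py .632 0.0535 .18 108 3; python3 - <<'E'
from h import *
for n in("scene","side"): snap(n,n+"2")
a=cv2.imread("pics/scene2.png")[120:270,230:400];b=cv2.imread("pics/side2.png")[120:270,190:350]
cv2.imwrite("pics/over.png",np.hstack([cv2.resize(a,None,fx=2.4,fy=2.4,interpolation=2),cv2.resize(b,None,fx=2.4,fy=2.4,interpolation=2)]))
p=pose()[0];print(p)
for n in("scene","side"): print(n,proj(cam(n),[p[0],p[1],p[2]-.113]),proj(cam(n),[.632,.0535,.075]))
E
```

```text
now [0.63075998 0.05388191 0.22677027] 108.09478056212969 j6 -0.356837205217652 t 6.025 gap 0.014479121352701308 [ 0.03481555 -0.40031191 -3.21602955]
[-0.0003  0.0004  0.0156] [-0.07 -0.01  0.03]
[-0.0003  0.0004  0.0156] [-0.07 -0.01  0.03]
[-0.0003  0.0004  0.0156] [-0.07 -0.01  0.03]
[0.63086399 0.05317023 0.2267779 ]
scene [311.59480537 195.63768966] [311.29800937 210.76759662]
side [270.12045859 183.07635147] [270.60956016 193.66654657]
```

View pics/over.png

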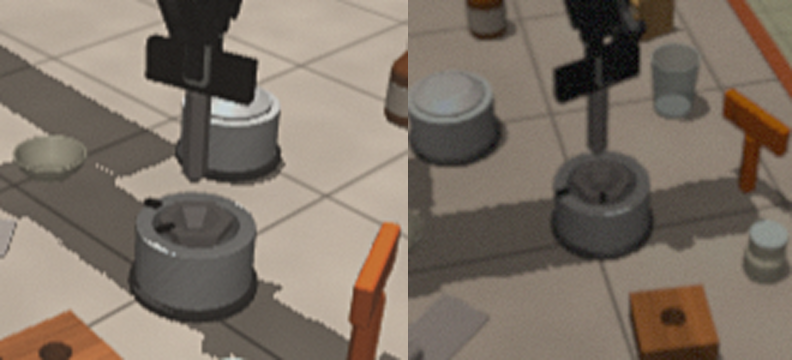

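The tip is at scene (311,194) and side (269,182), within 2 px of the predicted position and directly over the socket. I'll lower it now.

Request:
{"fn": "carry_out", "kwargs": {
  "moves": [-1,0,0,0.012,0,0,0,-1,0,0.0005,0.012,0,0,0,-1,0,0,0.01,0,0,0,-1,0,0,0.008,0,0,0,-1,0,0,0.006,0,0,0]
}}

```text
clock: 6.75
tcp_pos: [0.6311, 0.0512, 0.1745]
orientation: [-0.002, 0.589, 0.808, -0.002]
wrist_force: [-0.2, -0.4, -3.5]
finger_gap: 0.0148
```

```bash
python3 plan.py .632 0.0535 .14 108 5
```

```text
now [0.63114936 0.05116821 0.1744822 ] 107.85019765696177 j6 -0.3566681131513256 t 6.75 gap 0.014751438437548423 [-0.15283564 -0.43652981 -3.51025351]
[0.0004 0.0003 0.0069] [-0.06 -0.   -0.03]
[0.0004 0.0003 0.0069] [-0.06 -0.   -0.03]
[0.0004 0.0003 0.0069] [-0.06 -0.   -0.03]
[0.0004 0.0003 0.0069] [-0.06 -0.   -0.03]
[0.0004 0.0003 0.0069] [-0.06 -0.   -0.03]
```

Request:
{"fn": "carry_out", "kwargs": {
  "moves": [-1,0.001,0.0005,0.004,0,0,0,-1,0.001,0,0.004,0,0,0,-1,0,0,0.004,0,0,0,-1,0,0,0.004,0,0,0,-1,0,0,0.004,0,0,0]
}}

```text
clock: 7.38
tcp_pos: [0.6322, 0.0537, 0.1544]
orientation: [-0.0, 0.589, 0.808, -0.001]
wrist_force: [0.6, -0.2, -3.1]
finger_gap: 0.0149
```

```bash
python3 plan.py .632 0.0535 .14 108 5
```

```text
now [0.63223922 0.05367135 0.15435507] 107.87413317800629 j6 -0.3531973254298539 t 7.375 gap 0.01487677780363897 [ 0.63695985 -0.21290362 -3.1289873 ]
[-0.     -0.0001  0.0029] [-0.02  0.01 -0.03]
[-0.     -0.0001  0.0029] [-0.02  0.01 -0.03]
[-0.     -0.0001  0.0029] [-0.02  0.01 -0.03]
[-0.     -0.0001  0.0029] [-0.02  0.01 -0.03]
[-0.     -0.0001  0.0029] [-0.02  0.01 -0.03]
```

Request:
{"fn": "carry_out", "kwargs": {
  "moves": [-1,0,0,0.004,0,0,0,-1,0,0,0.004,0,0,0,-1,0,0,0.003,0,0,0,-1,0,0,0.002,0,0,0,-1,0,0,0,0,0,0]
}}

```text
clock: 8.0
tcp_pos: [0.6321, 0.0536, 0.14]
orientation: [-0.001, 0.589, 0.808, -0.001]
wrist_force: [1.0, 0.3, -4.5]
finger_gap: 0.015
```

```bash
python3 plan.py .632 0.0535 .138 108 5
```

```text
now [0.63205772 0.05362604 0.13995451] 107.86815401465158 j6 -0.35322187517891385 t 8.0 gap 0.015043043836268987 [ 0.95219039  0.33489184 -4.519408  ]
[-0.     -0.      0.0004] [-0.02  0.   -0.03]
[-0.     -0.      0.0004] [-0.02  0.   -0.03]
[-0.     -0.      0.0004] [-0.02  0.   -0.03]
[-0.     -0.      0.0004] [-0.02  0.   -0.03]
[-0.     -0.      0.0004] [-0.02  0.   -0.03]
```

Request:
{"fn": "carry_out", "kwargs": {
  "moves": [-1,0,0,0.002,0,0,0,-1,0,0,0.002,0,0,0,-1,0,0,0.002,0,0,0,-1,0,0,0,0,0,0,-1,0,0,0,0,0,0]
}}

```text
clock: 8.62
tcp_pos: [0.6351, 0.0534, 0.1398]
orientation: [0.004, 0.589, 0.808, 0.002]
wrist_force: [1.0, 0.3, -1.5]
finger_gap: 0.0145
```

Request:
{"fn": "carry_out", "kwargs": {
  "moves": [-1,0,0,0.003,-0.3,0,0,-1,0,0,0.003,0,0,0,-1,0,0,0.003,0,0,0,-1,0,0,0.003,0,0,0,-1,0,0,0,0,0,0]
}}

```text
clock: 9.25
tcp_pos: [0.6395, 0.0529, 0.14]
orientation: [0.012, 0.589, 0.808, 0.008]
wrist_force: [-2.0, 0.4, -3.1]
finger_gap: 0.0148
```

```bash
python3 plan.py .632 0.0535 .138 108 1;python3 - <<'E'
from h import *
for n in("scene","side"): snap(n,n+"3")
a=cv2.imread("pics/scene3.png")[130:270,230:400];b=cv2.imread("pics/side3.png")[130:270,190:350]
cv2.imwrite("pics/home.png",np.hstack([cv2.resize(a,None,fx=2.4,fy=2.4,interpolation=2),cv2.resize(b,None,fx=2.4,fy=2.4,interpolation=2)]))
E
```

```text
now [0.63948635 0.05289454 0.13997183] 107.86121565001133 j6 -0.35417128322007285 t 9.25 gap 0.014783133133764031 [-2.04742063  0.41743264 -3.11783795]
[ 0.0029 -0.007   0.0018] [ 1.57  0.61 -0.13]
```

View pics/home.png

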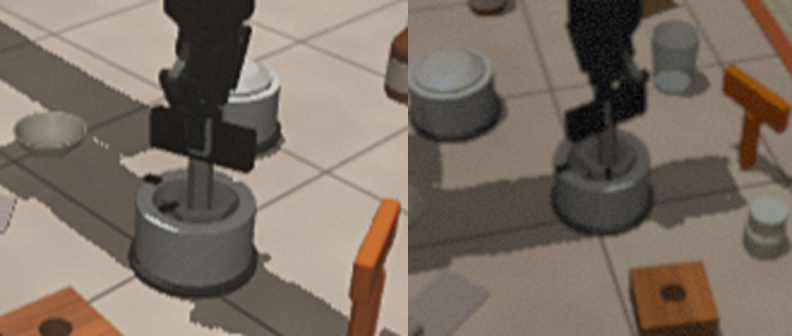

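```bash
python3 - <<'E'
from h import *
p,Rt,s=pose()
for k in("joint_pos","tau","ft_torque"):print(k,np.round(s[k],3))
S,D=cam("scene"),cam("side")
print(proj(S,[.632,.0535,.137]),proj(D,[.632,.0535,.137]),proj(S,[.632,.0535,.147]))
E
```

```text
joint_pos [-0.042  0.463  0.013  1.091 -0.    -0.354]
tau [-3.4800e-01 -5.3075e+01  2.8484e+01 -1.2660e+00 -9.4000e-02  6.0000e-03]
ft_torque [0.142 0.808 0.046]
[312.55387063 186.48325729] [270.43567374 176.22961761] [312.76478371 182.39460681]
```

The handle centre appears at scene (314,187) and side (272,175). The projected home position is (312.5,186.5) and (270.4,176), so the key is home. Pressing leaned the tool about 1.5°, so I'll straighten it before turning.

Request:
{"fn": "carry_out", "kwargs": {
  "moves": [-1,0.0015,-0.0035,0,0.8,0.3,0,-1,0.0015,-0.0035,0,0.8,0.3,0,-1,0,0,0,0,0,0,-1,0,0,0,0,0,0,-1,0,0,0,0,0,0]
}}

```text
clock: 9.98
tcp_pos: [0.6344, 0.0535, 0.1397]
orientation: [0.001, 0.589, 0.808, 0.001]
wrist_force: [0.3, 0.8, 1.3]
finger_gap: 0.0149
```

```bash
python3 plan.py .632 0.0535 .139 37 10; python3 -c "
from h import *
print(pose()[1][:,2])"
```

```text
now [0.63443154 0.05352652 0.13973322] 107.8666257493755 j6 -0.353623114713942 t 9.975 gap 0.014902769306818333 [0.313443   0.82409283 1.34155111]
[ 0.0001 -0.0002  0.0001] [ 0.01 -0.    7.09]
[ 0.     -0.0002  0.0001] [ 0.01 -0.    7.09]
[ 0.     -0.0002  0.0001] [ 0.01 -0.    7.09]
[-0.     -0.0002  0.0001] [ 0.01 -0.    7.09]
[-0.     -0.0002  0.0001] [ 0.01 -0.    7.09]
[ 2.47073026e-03 -1.54099365e-04 -9.99996936e-01]
```

Request:
{"fn": "carry_out", "kwargs": {
  "moves": [-1,0,-0.0005,0.0005,0,0,7,-1,0,-0.0005,0.0005,0,0,7,-1,0,0,0.0005,0,0,7,-1,0,0,0.0005,0,0,7,-1,0,0,0.0005,0,0,7]
}}

```text
clock: 10.6
tcp_pos: [0.6348, 0.0529, 0.1397]
orientation: [0.003, 0.81, 0.586, 0.002]
wrist_force: [-0.2, -0.4, 4.0]
finger_gap: 0.0144
```

```bash
python3 plan.py .6335 0.0535 .139 37 5; python3 -c "
from h import *
print(pose()[1][:,2])"
```

```text
now [0.63482923 0.05291262 0.13968447] 71.76028905967378 j6 0.275977401007276 t 10.6 gap 0.014384395046992257 [-0.22814007 -0.43513513  3.98259307]
[ 0.     -0.0003  0.0001] [ 0.07 -0.04  6.95]
[-0.     -0.0003  0.0001] [ 0.07 -0.04  6.95]
[-0.     -0.0003  0.0001] [ 0.07 -0.04  6.95]
[-0.0001 -0.0003  0.0001] [ 0.07 -0.04  6.95]
[-0.0001 -0.0003  0.0001] [ 0.07 -0.04  6.95]
[ 0.00697837 -0.00115228 -0.99997499]
```

Request:
{"fn": "carry_out", "kwargs": {
  "moves": [-1,0,-0.0005,0,0.1,0,7,-1,0,-0.0005,0,0.1,0,7,-1,0,0,0,0.1,0,7,-1,0,0,0,0,0,7,-1,0,0,0,0,0,6]
}}

```text
clock: 11.22
tcp_pos: [0.6332, 0.0522, 0.1398]
orientation: [0.001, 0.949, 0.314, 0.001]
wrist_force: [-0.4, -1.1, 1.4]
finger_gap: 0.0151
```

Request:
{"fn": "carry_out", "kwargs": {
  "moves": [-1,0,0,0,0,0,0,-1,0,0,0,0,0,0,-1,0,0,0,0,0,0,-1,0,0,0,0,0,0,-1,0,0,0,0,0,0]
}}

```text
clock: 11.85
tcp_pos: [0.6331, 0.0519, 0.1397]
orientation: [0.001, 0.949, 0.316, 0.0]
wrist_force: [0.1, -0.8, 0.5]
finger_gap: 0.0146
```

```bash
python3 plan.py .6335 0.0535 .139 37 1; python3 - <<'E'
from h import *
for n in("scene","side"): snap(n,n+"4")
a=cv2.imread("pics/scene4.png")[160:260,260:370];b=cv2.imread("pics/side4.png")[160:260,220:320]
cv2.imwrite("pics/turned.png",np.hstack([cv2.resize(a,None,fx=3.6,fy=3.6,interpolation=2),cv2.resize(b,None,fx=3.6,fy=3.6,interpolation=2)]))
E
```

```text
now [0.63306034 0.0518917  0.1397439 ] 36.848563929546444 j6 0.8839895811755097 t 11.85 gap 0.014603286050693009 [ 0.14038814 -0.80526     0.45562135]
[ 0.0013 -0.001   0.0007] [ 0.13  0.01 -0.15]
```

View pics/turned.png

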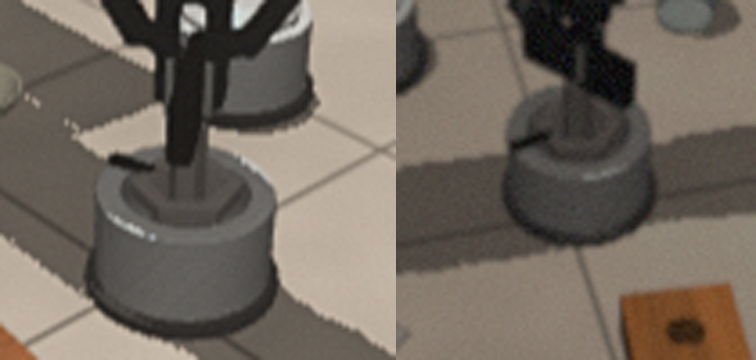

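The pointer now runs in line with the index bar in both views, at scene (297,206) and side (257,198). I'll release and retreat straight up.

Request:
{"fn": "carry_out", "kwargs": {
  "moves": [0.3,0,0,0,0,0,0,0.3,0,0,0,0,0,0,0.3,0,0,0,0,0,0,0.3,0,0,0,0,0,0,0.3,0,0,0,0,0,0]
}}

```text
clock: 12.58
tcp_pos: [0.6322, 0.0522, 0.1387]
orientation: [0.0, 0.949, 0.316, -0.001]
wrist_force: [0.6, -0.8, -1.0]
finger_gap: 0.0556
```

Request:
{"fn": "carry_out", "kwargs": {
  "moves": [0.3,0,0,-0.01,0,0,0,0.3,0,0,-0.02,0,0,0,0.3,0,0,-0.04,0,0,0,0.3,0,0,-0.04,0,0,0,0.3,0,0,-0.02,0,0,0]
}}

```text
clock: 13.2
tcp_pos: [0.6313, 0.0524, 0.2732]
orientation: [-0.0, 0.949, 0.316, -0.002]
wrist_force: [0.6, -0.4, -0.5]
finger_gap: 0.0552
```

Request:
{"fn": "carry_out", "kwargs": {
  "moves": [0.3,0,-0.03,0,0,0,0,0.3,0,-0.03,0,0,0,0,0.3,0,-0.03,0,0,0,0,0.3,0,0,0,0,0,0,0.3,0,0,0,0,0,0]
}}

```text
clock: 13.82
tcp_pos: [0.5785, 0.1255, 0.2805]
orientation: [0.002, 0.949, 0.316, 0.004]
wrist_force: [1.1, -0.0, -0.2]
finger_gap: 0.0554
```

```bash
python3 - <<'E'
from h import *
env.read_camera("scene")
for n in("scene","side","wrist"): snap(n,n+"5")
p,Rt,s=pose();print(p,s["clock"],s["wrist_force"],np.abs(s["qvel"]).max(),s["finger_gap"])
W=cam("wrist");print(proj(W,[.632,.0535,.157]),proj(W,[.632,.0535,.075]))
a=cv2.imread("pics/scene5.png")[150:250,260:360];b=cv2.imread("pics/side5.png")[150:250,220:320];c=cv2.imread("pics/wrist5.png")
h=lambda x:cv2.resize(x,(300,300),interpolation=2)
cv2.imwrite("pics/fin.png",np.hstack([h(a),h(b)]))
cv2.imwrite("pics/fin.png",np.vstack([np.hstack([h(a),h(b)]),cv2.resize(c,(600,300))]))
# handle blob
for n,r in(("scene",(285,150,345,210)),("side",(240,140,310,200))):
    im=cv2.imread(f"pics/{n}5.png");x0,y0,x1,y1=r;m=(im[y0:y1,x0:x1].max(2)<45).astype(np.uint8)
    N,l,st,ce=cv2.connectedComponentsWithStats(m);i=1+st[1:,4].argmax();print(n,st[i],ce[i]+[x0,y0],proj(cam(n),[.632,.0535,.137]))
E
```

```text
[0.57860381 0.12505816 0.27978006] 14.025 [-0.28347954 -0.11928806 -0.6503318 ] 0.005843446993813338 0.055296465050801734
[275.45106945 300.8521946 ] [275.4279617  257.82923034]
scene [ 20  19  23  37 328] [312.63109756 187.51219512] [312.55387063 186.48325729]
side [ 16  24  31  27 393] [270.76590331 176.79898219] [270.43567374 176.22961761]
```

View pics/fin.png

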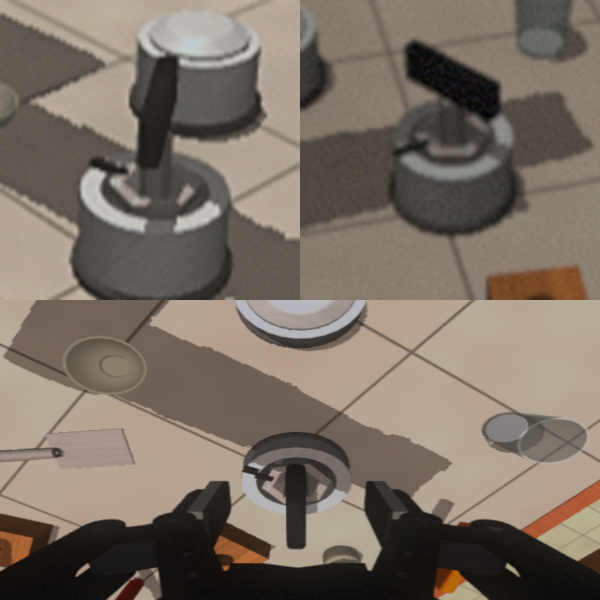

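The key stands upright and free, with its handle about 1 px from the home projection in both views. The pointer is in line with the index bar and the gripper is clear.

```bash
python3 -c "
from workcell import env
print(env.hand_in())"
```

```text
the job is handed in; nothing more can be done
None
```

I took the thick black key from its stand and lowered it fully home into the vessel's hex socket. I then turned the tool 71° clockwise (about 62° of screw travel plus play), let go and backed away. I handed the job in at about 14 s; no verdict was reported.

**Last checks:**
- **Key position:** the released handle sits within about 1 px of its computed home position in both fixed views, and it stands upright.
- **Screw:** by eye, the pointer is in line with the index bar in all three views.
- **Gripper:** it is clear of everything, with wrist force under 1 N and the arm at rest.
- **Thin key:** I never went near it, but I did not measure it again at the end.

**One oddity:** while I pressed the key home, the tool leaned about 1.5° and drifted about 7 mm in x with little force showing. I straightened it before turning.

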